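# Sort the ink station parts

### The arm

A 6-joint arm with a two-finger parallel gripper is mounted at the origin on the work surface. World frame = base frame: x ahead of the robot, y to its left, z up, the work surface at z = 0. Lengths are in m, angles in degrees, forces in N, time in s.
With the tool pointing down it reaches from about 0.4 to 0.825 m from the base axis. Payload 7 kg.
Tool frame: the origin (TCP) lies midway between the tips of the shut fingers; the grasp point (between the pads) lies 19 mm behind it; z points along the fingers, y is the line along which they close (so a half turn about z gives the same grasp; the last joint's range is limited). The gripper opens to 88 mm and grips with 3 to 60 N. Pads are 19 mm wide; open, the fingers measure 130 mm over their backs; the gripper's body (78 mm by 193 mm) begins 47 mm behind the grasp point.
Start: joints at [81.939, 20.546, 0.682, 0, -70.136, -16.507], TCP at [0.281, 0.614, 0.227] pointing down, gripper open.
Joint ranges: [-176.03, 176.03], [-82.01, 121.73], [-58.28, 71.71], [-173.87, 95.51], [-174.79, -0.11], [-173.66, 173.66]. Speed limits (degrees/s): [136.94, 136.94, 172.46, 180, 180, 180].

### API

Orientations are given as [roll, pitch, yaw] about the fixed x, y, z axes, in that order (R = Rz(yaw) Ry(pitch) Rx(roll)).
In Python, from plant import ctrl gives the robot as it stands. The module is installed in compiled form; this text tells all that it offers.
- The arm moves only by the tool play_rows, never from a script. Its argument "commands" is a list that holds one entry, the list of rows, each a list of 7 numbers: the turn, a rotation vector about the tool's x, y, z in rad, then the shift along the tool's x, y, z in cm, then the finger opening in cm, from 0 to 8.76. In form: [[[ax, ay, az, x, y, z, grip], ...]]. A call has 1 to 8 rows; each row is the pose to reach, as a shift and turn from the pose commanded when the call began, along the tool's axes at that moment; what a row does not reach only later rows make up. A row lasts 1/12 s, in which the tool goes at most 41.7 mm and 7.16 degrees, less where a joint would pass 70% of its speed; a pose out of reach is approached as far as the arm can. A call with a gripper value outside its range is refused whole. The fingers move at their own pace and stop on an object; the grip force is fixed at half the most. Time passes only in rows, so rows that repeat a pose let the fingers close. It gives the time, the measured TCP pose, the force, the opening and the grip force at its end, in the units of the state.
- ctrl.get_obs(): the state, without advancing time (a new reading comes with each control period).
- ctrl.snapshot(name): name is "side" or "top"; returns a dict with "color" (480x640x3 uint8, red, green, blue), "camera_matrix" (3x3 intrinsics, pixels), "origin" and "rotation" of the camera in the world. Camera axes: x right, y down, z forward; pixel columns grow to the right and rows downward; lengths in m; the calibration is good to about 2 mm. A picture is of the moment at which its call begins. There is no depth.
- ctrl.close_job(): hands the job in; it is judged then, once.
Trained networks look in a picture, given as the dict that the camera call returned (one of the last four; its "shot" number tells which), for a name from the list of things; names that differ only in an ending like _2 or _b are one class to them, and where a whole thing is asked for, a point or a joint stands for the part that bears it (a point fixed in the world has none). Each returns a list of dicts, best first, with "conf" (0 to 1); they miss things now and then, are a little off and sometimes report something else, mostly with a low value. They report only what shows in the picture. A call takes as long as a camera call.
- ctrl.find_in(picture, name): "bbox" ([left, top, width, height] in pixels, round what is visible of it).
The state is a dict: "clock": time; "joint_pos": joint angles; "qvel": joint speeds; "tau": joint torques, N m; "tool_pos": TCP position; "orientation": TCP orientation; "force": force on the tool from outside, world axes, zero at the start; "moment": the same for the moment, N m; "opening": finger opening in m; "gripper_force": force on a finger pad.
Only numpy, scipy, OpenCV 4.12 (cv2) and the standard library are available. Lean on these libraries where they do the work, as an engineer would, in place of code of your own. Each camera call takes 0.05 s, during which the arm holds its last target. There are 200 camera calls.

### The job

Sort the cleaned ink station parts lying on the bench into the three dark steel trays: stand the two ink cartridges upright in the rack with two channels, one in each channel; lay the two bottle caps flat, top up, in the tray with two square pockets, one in each pocket; and lay the shut-off valve, its handle up, in the plain tray with a single compartment. Everything must sit fully down on the tray floors, released and at rest. Leave the ink bottle and the screwdriver undisturbed.

Things in the scene. Friction and masses are not known exactly. Their poses are not given: they have to be found in the camera images.
- cartridge_a: ink cartridge standing on its long narrow edge: off-white box 110 (own x) x 24 (own y) x 60 mm high, on top near its +x end a blue clip block 26 x 20 x 10 mm with a brass nipple (76 mm in all), 90 g, loose. Both are alike. Origin: centre of its underside; z up. Grip across its 24 mm at mid-length, fingertips about 25 mm above its underside so they stay above the rack's walls
- cartridge_b: ink cartridge standing on its long narrow edge: off-white box 110 (own x) x 24 (own y) x 60 mm high, on top near its +x end a blue clip block 26 x 20 x 10 mm with a brass nipple (76 mm in all), 90 g, loose. Both are alike. Origin: centre of its underside; z up. Grip across its 24 mm at mid-length, fingertips about 25 mm above its underside so they stay above the rack's walls
- cap_a: bottle screw cap, top up: off-white ribbed round cap, 46 mm diameter, 32 mm high, top edge bevelled over the last 3 mm, 30 g, loose. Both are alike. Origin: centre of its underside; z up. Grip across its diameter in any direction, fingertips about 14 mm above its underside
- cap_b: bottle screw cap, top up: off-white ribbed round cap, 46 mm diameter, 32 mm high, top edge bevelled over the last 3 mm, 30 g, loose. Both are alike. Origin: centre of its underside; z up. Grip across its diameter in any direction, fingertips about 14 mm above its underside
- valve: shut-off valve, handle up: white barrel 70 mm long along own x with 23 mm grey end collars, a 34 x 24 x 24 mm block in the middle and above it a rigid black wing handle 40 mm long (own x), 12 mm thick (own y), 26 to 48 mm above the underside. 50 g, loose. Origin: centre of its underside; z up. Grip the wing across its 12 mm, fingertips about 27 mm above the underside
- cartridge_rack: cartridge rack: fixed dark steel tray 138 (own x) x 112 (own y) x 20 mm high, walls and floor 4 mm thick; a solid bare aluminium bar 20 mm wide along own x, as high as the walls, leaves two channels 130 mm long (own x) and 42 mm wide, centred at own y = +31 and -31 mm. A cartridge stands lengthwise in a channel, either way round, either one in either. Origin: centre of its underside; z up
- cap_tray: cap tray: fixed dark steel tray 83 (own x) x 163 (own y) x 14 mm high, walls and floor 4 mm thick; a 5 mm bare aluminium cross wall as high as the sides makes two pockets of 75 x 75 mm centred at own y = +40 and -40 mm, x = 0. One cap in each, either cap in either. Origin: centre of its underside; z up
- valve_tray: valve tray: fixed dark steel tray 118 (own x) x 78 (own y) x 18 mm high, walls and floor 4 mm thick, one compartment 110 x 70 mm. The valve goes in with its barrel along the tray's x, either way round. Origin: centre of its underside; z up
- bottle: bystander: square off-white ink bottle with grey cap, 62 x 62 x 144 mm high, standing at the left of the work, loose. Not to be disturbed. Origin: centre of its underside
- screwdriver: bystander: red-handled screwdriver, 200 mm long and 26 mm thick, lying on the bench at the right of the work, loose. Not to be disturbed. Origin: on its underside, near its middle, x along its length towards the tip

How it is judged (in metres and radians):
At the end, for the whole second after the job is handed in: Cartridges upright on the rack floor, one per channel (13 mm along, 11.5 across); caps flat, top up, one per pocket (16.5 mm of its centre in x and y); valve flat, handle up, in its tray (24 mm along, 26 across); heights within 4 mm, tilt within 0.1 rad (valve 0.15); all released and at rest ((((x of cartridge_a in the frame of cartridge_rack between -0.013 and 0.013 m and y of cartridge_a in the frame of cartridge_rack between 0.0195 and 0.0425 m and z of cartridge_a in the frame of cartridge_rack between 0 and 0.008 m and angle between cartridge_a's own z axis and vertical below 0.1 rad) and (x of cartridge_b in the frame of cartridge_rack between -0.013 and 0.013 m and y of cartridge_b in the frame of cartridge_rack between -0.0425 and -0.0195 m and z of cartridge_b in the frame of cartridge_rack between 0 and 0.008 m and angle between cartridge_b's own z axis and vertical below 0.1 rad)) or ((x of cartridge_a in the frame of cartridge_rack between -0.013 and 0.013 m and y of cartridge_a in the frame of cartridge_rack between -0.0425 and -0.0195 m and z of cartridge_a in the frame of cartridge_rack between 0 and 0.008 m and angle between cartridge_a's own z axis and vertical below 0.1 rad) and (x of cartridge_b in the frame of cartridge_rack between -0.013 and 0.013 m and y of cartridge_b in the frame of cartridge_rack between 0.0195 and 0.0425 m and z of cartridge_b in the frame of cartridge_rack between 0 and 0.008 m and angle between cartridge_b's own z axis and vertical below 0.1 rad))) and (((x of cap_a in the frame of cap_tray between -0.0165 and 0.0165 m and y of cap_a in the frame of cap_tray between 0.0235 and 0.0565 m and z of cap_a in the frame of cap_tray between 0 and 0.008 m and angle between cap_a's own z axis and vertical below 0.1 rad) and (x of cap_b in the frame of cap_tray between -0.0165 and 0.0165 m and y of cap_b in the frame of cap_tray between -0.0565 and -0.0235 m and z of cap_b in the frame of cap_tray between 0 and 0.008 m and angle between cap_b's own z axis and vertical below 0.1 rad)) or ((x of cap_a in the frame of cap_tray between -0.0165 and 0.0165 m and y of cap_a in the frame of cap_tray between -0.0565 and -0.0235 m and z of cap_a in the frame of cap_tray between 0 and 0.008 m and angle between cap_a's own z axis and vertical below 0.1 rad) and (x of cap_b in the frame of cap_tray between -0.0165 and 0.0165 m and y of cap_b in the frame of cap_tray between 0.0235 and 0.0565 m and z of cap_b in the frame of cap_tray between 0 and 0.008 m and angle between cap_b's own z axis and vertical below 0.1 rad))) and x of valve in the frame of valve_tray between -0.024 and 0.024 m and y of valve in the frame of valve_tray between -0.026 and 0.026 m and z of valve in the frame of valve_tray between 0 and 0.008 m and angle between valve's own z axis and vertical below 0.15 rad and linear speed of each of cartridge_a, cartridge_b, cap_a, cap_b, valve below 0.02 m/s and angular speed of each of cartridge_a, cartridge_b, cap_a, cap_b, valve below 0.2 rad/s); the robot touches nothing.
It fails at once if the ink bottle is pushed more than 30 mm or tipped over 0.4 rad (distance of bottle from where it was at the start of the episode above 0.03 m or angle between bottle's own z axis and vertical above 0.4 rad).
It fails at once if the screwdriver is moved more than 40 mm (distance of screwdriver from where it was at the start of the episode above 0.04 m).
It also fails if it takes over 120 s, if anything falls off the work surface, if the arm or the gripper's body presses on something with over 40 N, if the wrist force passes 120 N, or if a joint passes its speed limit or range.

## Working session

There is one attempt and no reset: what is moved stays moved. The work goes in short steps, Python scripts to look and compute and a tool call to move; the robot and the scene stay as the last step left them, time stands still between calls to the robot, and variables do not carry over. Pictures are saved under pics/ and viewed, at most 14 in all, crops included, and the job is handed in when it is done.

Besides the shell and the picture viewer there is one more tool, called after "Call:" as a command line: name --argument value ..., lists and objects as JSON in quotes. play_rows: Moves the arm, as the interface text tells. Its arguments: {"type":"object","properties":{"commands":{"type":"array","items":{"type":"array","items":{"type":"array","items":{"type":"number"}}}}},"required":["commands"]}

```bash
mkdir -p pics; cat > h.py <<'E'
import numpy as np, cv2
from plant import ctrl
def save(p,n): cv2.imwrite('pics/'+n+'.png',cv2.cvtColor(p['color'],cv2.COLOR_RGB2BGR))
def ray(p,uv,z):
    K=np.array(p['camera_matrix']);R=np.array(p['rotation']);o=np.array(p['origin'])
    d=R@np.linalg.solve(K,[uv[0],uv[1],1.]);return o+d*(z-o[2])/d[2]
def proj(p,X):
    K=np.array(p['camera_matrix']);R=np.array(p['rotation']);o=np.array(p['origin'])
    c=K@(R.T@(np.array(X)-o));return c[:2]/c[2]
E
python3 - <<'E'
from h import *
for c in ('top','side'):
    p=ctrl.snapshot(c);save(p,c+'0');print(c,p['origin'],p['rotation'],p['camera_matrix'])
    for n in ['cartridge_a','cap_a','valve','cartridge_rack','cap_tray','valve_tray','bottle','screwdriver']:
        print(n,[(np.round(d['bbox']).astype(int).tolist(),round(d['conf'],2)) for d in ctrl.find_in(p,n)][:4])
print(ctrl.get_obs())
E
```

```text
top [ 0.26318218 -0.01313955  1.17993716] [-167.42098405   -0.17281697  -85.8199707 ] [[486.69051079   0.         320.24348462]
 [  0.         486.69051079 238.97756215]
 [  0.           0.           1.        ]]
cartridge_a [([202, 272, 20, 46], 0.86), ([371, 249, 14, 49], 0.56)]
cap_a [([258, 258, 17, 24], 0.8), ([412, 290, 22, 18], 0.55), ([412, 202, 71, 38], 0.55)]
valve [([316, 256, 15, 23], 0.51)]
cartridge_rack [([305, 168, 53, 56], 0.94)]
cap_tray [([410, 202, 69, 38], 0.67)]
valve_tray [([193, 193, 34, 48], 0.84), ([77, 267, 53, 37], 0.68)]
bottle [([81, 271, 46, 32], 0.61)]
screwdriver [([489, 259, 61, 69], 0.85)]
side [-0.20180714 -0.71884584  0.88836888] [-129.87675171   -0.96609352  -44.19916248] [[543.64032951   0.         322.37950694]
 [  0.         543.64032951 228.53348127]
 [  0.           0.           1.        ]]
cartridge_a [([328, 247, 35, 55], 0.6), ([197, 188, 36, 45], 0.57), ([258, 216, 18, 19], 0.32)]
cap_a [([256, 214, 21, 20], 0.62), ([350, 307, 26, 26], 0.55)]
valve [([299, 236, 21, 30], 0.87)]
cartridge_rack [([328, 194, 66, 48], 0.64), ([238, 171, 49, 
[... 168 characters left out ...]
[459, 349, 22, 79], 0.94)]
{'clock': 0.9, 'joint_pos': array([ 8.19409874e+01,  2.05435254e+01,  6.81801133e-01, -1.14406444e-04,
       -7.01350308e+01, -1.65067351e+01]), 'qvel': array([-0.01359335, -0.12487315,  0.0390492 , -0.03527966,  0.01787262,
        0.03188539]), 'tau': array([-1.27675932e-03, -5.82359076e+01,  2.93302274e+01,  7.00269073e+00,
        1.26933245e-02, -2.84115771e-05]), 'tool_pos': array([0.28063197, 0.61387684, 0.2265917 ]), 'orientation': array([-1.79996919e+02,  1.02515867e-03, -2.45657866e+01]), 'force': array([ 0.28618873, -0.39029213,  0.02115422]), 'moment': array([-0.08348793, -0.03190801,  0.0336237 ]), 'gripper_force': 0.0, 'opening': 0.08741698320235602}
```

```bash
sed -i "s/R=np.array(p\['rotation'\])/R=rot(p)/" h.py; cat >> h.py <<'E'
from scipy.spatial.transform import Rotation as Ro
def rot(p): return Ro.from_euler('xyz',p['rotation'],degrees=True).as_matrix()
E
python3 - <<'E'
import cv2
a=cv2.imread('pics/top0.png');cv2.imwrite('pics/top0a.png',cv2.resize(a[160:340,180:340],None,fx=5/1.5,fy=5/1.5,interpolation=cv2.INTER_CUBIC))
cv2.imwrite('pics/top0b.png',cv2.resize(a[160:340,340:580],None,fx=10/3,fy=10/3,interpolation=cv2.INTER_CUBIC))
a=cv2.imread('pics/side0.png');cv2.imwrite('pics/side0a.png',cv2.resize(a[120:360,160:480],None,fx=2.5,fy=2.5,interpolation=cv2.INTER_CUBIC))
E
```

```text
(no output)
```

View pics/top0a.png

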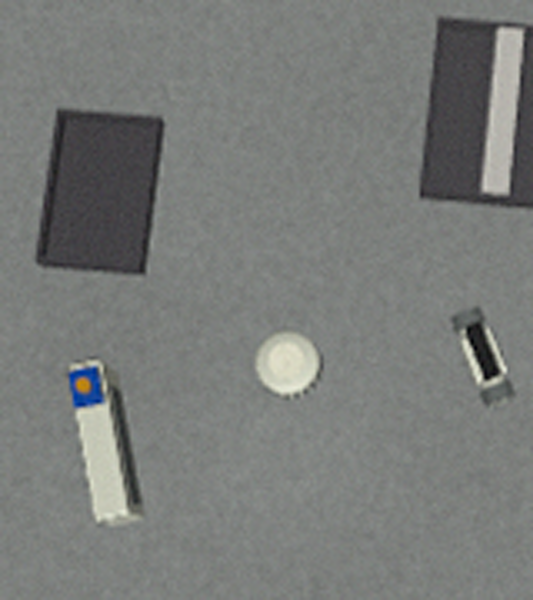

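View pics/top0b.png

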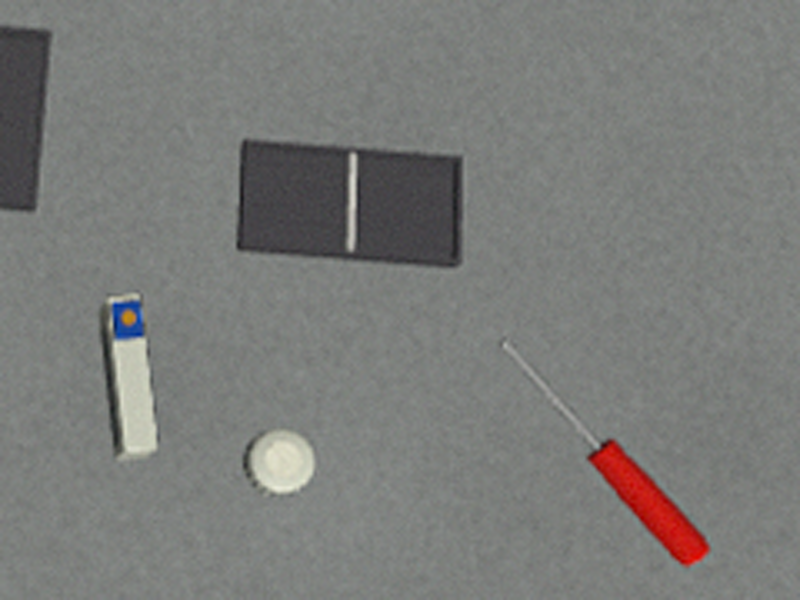

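View pics/side0a.png

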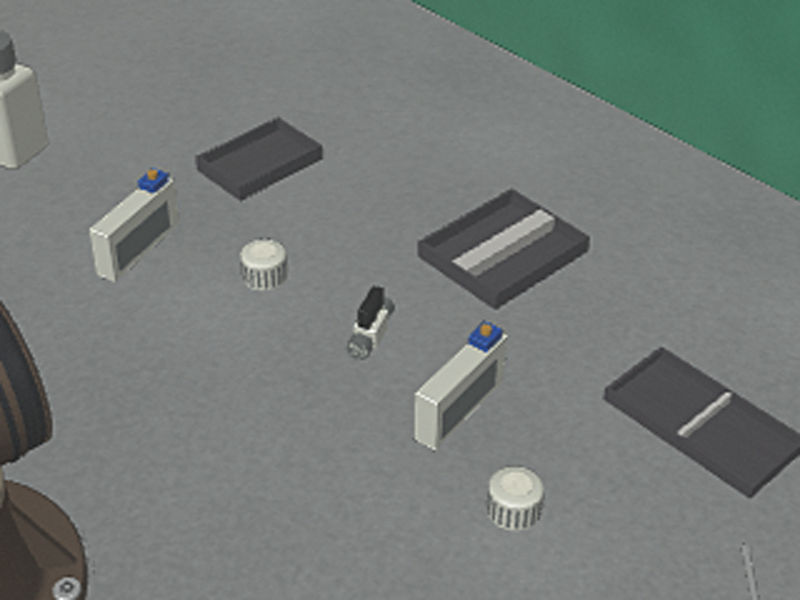

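Left cartridge's nipple shows at crop (84,386), the right one's at (129,318), cap tops at (288,362) and (282,460), and the valve wing at (484,350). All three trays are fully visible. Next I triangulate these points.

```bash
python3 - <<'E'
from h import *
T=ctrl.snapshot('top');S=ctrl.snapshot('side')
A=lambda u,v:(180+u*.3-.35+0,160+v*.3-.35)
B=lambda u,v:(340+u*.3-.35,160+v*.3-.35)
C=lambda u,v:(160+u*.4-.3,120+v*.4-.3)
def tri(a,b):
    M=[];r=[]
    for p,uv in((T,a),(S,b)):
        d=rot(p)@np.linalg.solve(np.array(p['camera_matrix']),[*uv,1]);d/=np.linalg.norm(d)
        P=np.eye(3)-np.outer(d,d);M.append(P);r.append(P@np.array(p['origin']))
    X,res,_,_=np.linalg.lstsq(np.vstack(M),np.hstack(r),rcond=None);return np.round(X*1000,1),np.round(np.sqrt(res)*1000,1)
pairs=dict(nipA=(A(84,386),C(152,174)),nipB=(B(129,318),C(486,329)),capL=(A(288,362),C(264,249)),capR=(B(282,460),C(516,484)),
 wing=(A(484,350),C(376,297)),vtFL=(A(57,110),C(196,156)),vtFR=(A(163,120),C(279,119)),vtR=(A(145,273),C(323,151)),
 rFL=(A(437,18),C(513,190)),rNL=(A(421,197),C(418,242)),rFR=(B(50,32),C(589,240)),
 cFL=(B(243,140),C(661,348)),cNL=(B(237,249),C(605,394)),barF=(B(352,152),C(727,396)),barN=(B(351,249),C(682,433)))
for k,(a,b) in pairs.items(): print(k,*tri(a,b))
W=lambda z,f,*ps:print(np.round(np.array([ray(T,f(*p),z)[:2] for p in ps])*1000).tolist())
print('cartA top');W(.06,A,(70,366),(104,360),(95,522),(128,514));W(.076,A,(84,386))
print('cartB');W(.06,B,(110,298),(140,294),(122,455),(157,447));W(.076,B,(129,318))
print('caps');W(.032,A,(288,362));W(.032,B,(282,460))
print('wing');W(.048,A,(484,350),(472,318),(495,383));print('collars');W(.012,A,(467,320),(498,390))
print('vt');W(.018,A,(57,110),(163,120),(145,273),(38,263))
print('rack');W(.02,A,(437,18),(421,197));W(.02,B,(50,32),(36,210))
print('ct');W(.014,B,(243,140),(462,156),(460,266),(237,249))
print('bottle/scr');print(np.round(ray(T,(104,287),.1),3),ray(T,B(505,342),0),ray(T,B(690,550),.013))
E
```

```text
nipA [405.2 257.9  75.3] [1.]
nipB [ 481.7 -135.5   76. ] [1.2]
capL [438.3 124.2  37.9] [2.]
capR [ 396.4 -252.8   33.5] [1.4]
wing [456.6 -15.6  52. ] [5.1]
vtFL [584.6 352.  -21.6] [70.3]
vtFR [580.2 235.2  79.1] [27.5]
vtR [521.4 195.8  78.2] [65.1]
rFL [713.   39.1  18.4] [2.7]
rNL [570.2  39.9  24. ] [2.3]
rFR [709.8 -71.8  16.1] [1.]
cFL [ 636.5 -221.7   12.5] [1.5]
cNL [ 553.9 -221.3    7.3] [2.3]
barF [ 632.2 -302.7   11.2] [0.9]
barN [ 558.1 -303.8   16.1] [2.6]
cartA top
[[420.0, 274.0], [426.0, 250.0], [314.0, 243.0], [321.0, 221.0]]
[[405.0, 258.0]]
cartB
[[498.0, -123.0], [502.0, -144.0], [388.0, -136.0], [395.0, -160.0]]
[[481.0, -135.0]]
caps
[[438.0, 126.0]]
[[396.0, -253.0]]
wing
[[454.0, -13.0], [477.0, -3.0], [431.0, -23.0]]
collars
[[482.0, 1.0], [432.0, -26.0]]
vt
[[618.0, 318.0], [616.0, 238.0], [498.0, 238.0], [500.0, 317.0]]
rack
[[711.0, 40.0], [570.0, 41.0]]
[[708.0, -71.0], [568.0, -69.0]]
ct
[[635.0, -221.0], [635.0, -385.0], [550.0, -383.0], [551.0, -219.0]]
bottle/scr
[0.359 0.472 0.1  ] [ 0.49845632 -0.42114562  0.        ] [ 0.35533372 -0.54729293  0.013     ]
```

```bash
cat >> h.py <<'E'
def legs(*ws):
    """waypoints x,y,z(mm),yaw(deg); prints [az, x,y,z cm] of each leg relative to previous waypoint"""
    o=ctrl.get_obs();P=np.array(o['tool_pos']);R=Ro.from_euler('xyz',o['orientation'],degrees=True)
    print('t',round(o['clock'],2),'at',np.round(P*1000,1),np.round(o['orientation'],2),'open',round(o['opening'],4),'gf',round(o['gripper_force'],1))
    for x,y,z,w in ws:
        Q=np.array([x,y,z])/1000;N=Ro.from_euler('xyz',[180,0,w],degrees=True)
        print((x,y,z,w),'turn',np.round((R.inv()*N).as_rotvec(),3),'shift',np.round(R.inv().apply(Q-P)*100,2));P=Q;R=N
E
python3 - <<'E'
from h import *
legs((370,247,160,16),(370,247,25,16),(370,247,160,16),(640,16,160,-1),(640,16,29.5,-1),(640,16,160,-1),(446,-141,160,7.6),(446,-141,25,7.6),(446,-141,160,7.6),(639,-46,160,-1),(639,-46,29.5,-1),(639,-46,160,-1))
E
```

```text
t 1.0 at [280.6 613.8 226.6] [180.    -0.   -24.57] open 0.0876 gf 0.0
(370, 247, 160, 16) turn [ 0.    -0.    -0.708] shift [23.38 29.65  6.66]
(370, 247, 25, 16) turn [0. 0. 0.] shift [-0.  -0.  13.5]
(370, 247, 160, 16) turn [0. 0. 0.] shift [  0.    0.  -13.5]
(640, 16, 160, -1) turn [ 0.    -0.     0.297] shift [19.59 29.65  0.  ]
(640, 16, 29.5, -1) turn [0. 0. 0.] shift [ 0.   -0.   13.05]
(640, 16, 160, -1) turn [0. 0. 0.] shift [ -0.     0.   -13.05]
(446, -141, 160, 7.6) turn [-0.    0.   -0.15] shift [-19.12  16.04   0.  ]
(446, -141, 25, 7.6) turn [0. 0. 0.] shift [-0.  -0.  13.5]
(446, -141, 160, 7.6) turn [0. 0. 0.] shift [  0.    0.  -13.5]
(639, -46, 160, -1) turn [ 0.   -0.    0.15] shift [20.39 -6.86 -0.  ]
(639, -46, 29.5, -1) turn [0. 0. 0.] shift [ 0.   -0.   13.05]
(639, -46, 160, -1) turn [0. 0. 0.] shift [ -0.     0.   -13.05]
```

Call:
play_rows --commands '[[[0,0,-0.708,23.4,29.7,6.7,7],[0,0,-0.708,23.4,29.7,6.7,7],[0,0,-0.708,23.4,29.7,6.7,7],[0,0,-0.708,23.4,29.7,6.7,7],[0,0,-0.708,23.4,29.7,6.7,7],[0,0,-0.708,23.4,29.7,6.7,7],[0,0,-0.708,23.4,29.7,6.7,7],[0,0,-0.708,23.4,29.7,6.7,7]]]'

```text
clock: 1.67
tool_pos: [0.3583, 0.2931, 0.1684]
orientation: [-180.0, -0.0, 16.1]
force: [0.3, 0.3, 0.7]
opening: 0.0702
gripper_force: 0.0
```

```bash
python3 -c "
from h import *
legs((370,247,100,16),(370,247,25,16))"
```

```text
t 1.67 at [358.3 293.1 168.4] [-1.7997e+02 -4.0000e-02  1.6060e+01] open 0.0702 gf 0.0
(370, 247, 100, 16) turn [-0.001 -0.001  0.001] shift [-0.15  4.76  6.84]
(370, 247, 25, 16) turn [0. 0. 0.] shift [-0.  -0.   7.5]
```

Call:
play_rows --commands '[[[0,0,0,-0.15,3.5,4,7],[0,0,0,-0.15,3.5,4,7],[0,0,0,-0.15,3.5,4,7],[0,0,0,-0.15,3.5,4,7],[0,0,0,-0.15,3.5,4,7]]]'

```text
clock: 2.08
tool_pos: [0.367, 0.2623, 0.1293]
orientation: [-179.9, -0.1, 16.0]
force: [0.2, 0.4, 0.1]
opening: 0.07
gripper_force: 0.0
```

```bash
python3 - <<'E'
from h import *
legs((370,247,25,16))
p=ctrl.snapshot('top');a=p['color'][200:360,150:310];cv2.imwrite('pics/g1.png',cv2.cvtColor(cv2.resize(a,None,fx=3.5,fy=3.5,interpolation=cv2.INTER_CUBIC),cv2.COLOR_RGB2BGR))
E
```

```text
t 2.08 at [367.  262.3 129.3] [-1.7995e+02 -9.0000e-02  1.6030e+01] open 0.07 gf 0.0
(370, 247, 25, 16) turn [-0.001 -0.002  0.001] shift [-0.16  1.56 10.43]
```

View pics/g1.png

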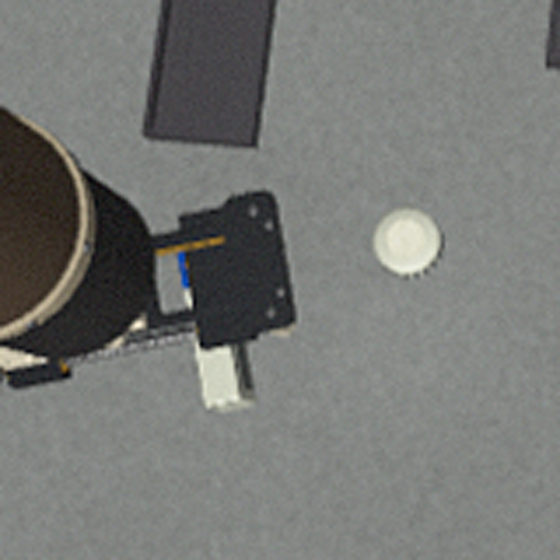

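The gripper is above the left cartridge, with the box sticking out below the palm at crop (225,375), in line with it. I'll descend now.

Call:
play_rows --commands '[[[0,0,0,-0.16,1.56,3,7],[0,0,0,-0.16,1.56,6,7],[0,0,0,-0.16,1.56,9,7],[0,0,0,-0.16,1.56,10.4,7],[0,0,0,-0.16,1.56,10.4,7]]]'

```text
clock: 2.55
tool_pos: [0.3682, 0.2451, 0.0221]
orientation: [179.8, 0.2, 16.0]
force: [0.1, -0.4, 0.9]
opening: 0.0701
gripper_force: 0.0
```

Call:
play_rows --commands '[[[0,0,0,0,0,0,2],[0,0,0,0,0,0,1.5],[0,0,0,0,0,0,1.5],[0,0,0,0,0,0,1.5],[0,0,0,0,0,0,1.5],[0,0,0,0,0,0,1.5]]]'

```text
clock: 3.05
tool_pos: [0.3694, 0.2458, 0.0251]
orientation: [-179.9, -0.1, 16.0]
force: [-0.3, -0.2, -0.3]
opening: 0.0355
gripper_force: 0.0
```

Call:
play_rows --commands '[[[0,0,0,0,0,0,1.5],[0,0,0,0,0,0,1.5],[0,0,0,0,0,0,1.5],[0,0,0,0,0,0,1.5],[0,0,0,0,0,0,1.5]]]'

```text
clock: 3.47
tool_pos: [0.3694, 0.2458, 0.0247]
orientation: [-180.0, -0.0, 16.0]
force: [-2.3, 0.0, 5.6]
opening: 0.0241
gripper_force: 30.0
```

Call:
play_rows --commands '[[[0,0,0,0,0,-3,1.5],[0,0,0,0,0,-6,1.5],[0,0,0,0,0,-9,1.5],[0,0,0,0,0,-12,1.5],[0,0,0,0,0,-13.5,1.5],[0,0,0,0,0,-13.5,1.5],[0,0,0,0,0,-13.5,1.5],[0,0,0,0,0,-13.5,1.5]]]'

```text
clock: 4.13
tool_pos: [0.3685, 0.2447, 0.1583]
orientation: [180.0, 0.1, 16.0]
force: [-1.0, 0.1, -1.0]
opening: 0.0235
gripper_force: 30.0
```

```bash
python3 -c "
from h import *
legs((640,16,160,-1),(640,16,29.5,-1))
p=ctrl.snapshot('side');a=p['color'][100:260,160:400];cv2.imwrite('pics/g2.png',cv2.cvtColor(cv2.resize(a,None,fx=3,fy=3,interpolation=cv2.INTER_CUBIC),cv2.COLOR_RGB2BGR))"
```

```text
t 4.13 at [368.5 244.7 158.3] [1.7996e+02 9.0000e-02 1.5980e+01] open 0.0235 gf 30.0
(640, 16, 160, -1) turn [0.001 0.001 0.296] shift [19.8  29.46 -0.17]
(640, 16, 29.5, -1) turn [0. 0. 0.] shift [ 0.   -0.   13.05]
```

View pics/g2.png

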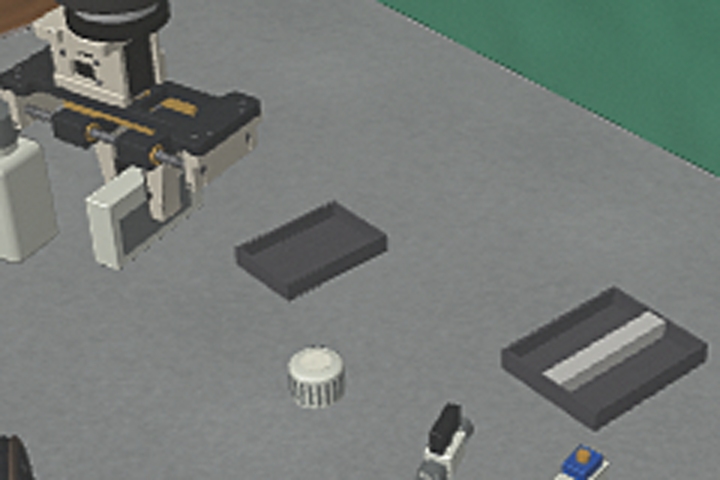

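The cartridge hangs level in the fingers, centred around crop (150,220). Now I carry it to the rack.

Call:
play_rows --commands '[[[0,0,0.03,2,3,0,1.5],[0,0,0.07,4.5,6.7,0,1.5],[0,0,0.11,7,10.4,0,1.5],[0,0,0.15,9.3,13.8,0,1.5],[0,0,0.19,11.6,17.3,0,1.5],[0,0,0.23,13.9,20.7,0,1.5],[0,0,0.27,16.2,24.1,0,1.5],[0,0,0.297,17.8,26.5,0,1.5]]]'

```text
clock: 4.85
tool_pos: [0.6144, 0.0372, 0.157]
orientation: [179.9, 0.2, -1.2]
force: [0.4, 2.1, -1.4]
opening: 0.0238
gripper_force: 30.0
```

Call:
play_rows --commands '[[[0,0,0,1,2,0,1.5],[0,0,0,1,3,0,1.5],[0,0,0,1,3,0,1.5],[0,0,0,1,3,0,1.5],[0,0,0,1,3,0,1.5]]]'

```text
clock: 5.27
tool_pos: [0.6219, 0.01, 0.1586]
orientation: [180.0, 0.1, -1.0]
force: [-0.4, 0.4, -0.9]
opening: 0.0237
gripper_force: 30.0
```

```bash
python3 -c "
from h import *
legs((640,16,60,-1),(640,16,29.5,-1))"
```

```text
t 5.27 at [621.9  10.  158.6] [ 1.7999e+02  8.0000e-02 -1.0000e+00] open 0.0237 gf 30.0
(640, 16, 60, -1) turn [0.    0.001 0.   ] shift [ 1.81 -0.63  9.86]
(640, 16, 29.5, -1) turn [0. 0. 0.] shift [ 0.   -0.    3.05]
```

Call:
play_rows --commands '[[[0,0,0,1.7,-0.6,2,1.5],[0,0,0,1.7,-0.6,5,1.5],[0,0,0,1.7,-0.6,8,1.5],[0,0,0,1.7,-0.6,9.8,1.5],[0,0,0,1.7,-0.6,9.8,1.5],[0,0,0,1.7,-0.6,9.8,1.5],[0,0,0,1.7,-0.6,9.8,1.5]]]'

```text
clock: 5.85
tool_pos: [0.6408, 0.0162, 0.063]
orientation: [-180.0, -0.1, -0.9]
force: [0.9, 0.5, -0.9]
opening: 0.0237
gripper_force: 30.0
```

```bash
python3 -c "
from h import *
legs((640,16,29,-1))
p=ctrl.snapshot('side');a=p['color'][150:270,280:440];cv2.imwrite('pics/g3.png',cv2.cvtColor(cv2.resize(a,None,fx=5,fy=5,interpolation=cv2.INTER_CUBIC),cv2.COLOR_RGB2BGR))"
```

```text
t 5.85 at [640.8  16.2  63. ] [-1.7999e+02 -1.2000e-01 -9.3000e-01] open 0.0237 gf 30.0
(640, 16, 29, -1) turn [-0.    -0.002  0.001] shift [-0.08  0.02  3.4 ]
```

View pics/g3.png

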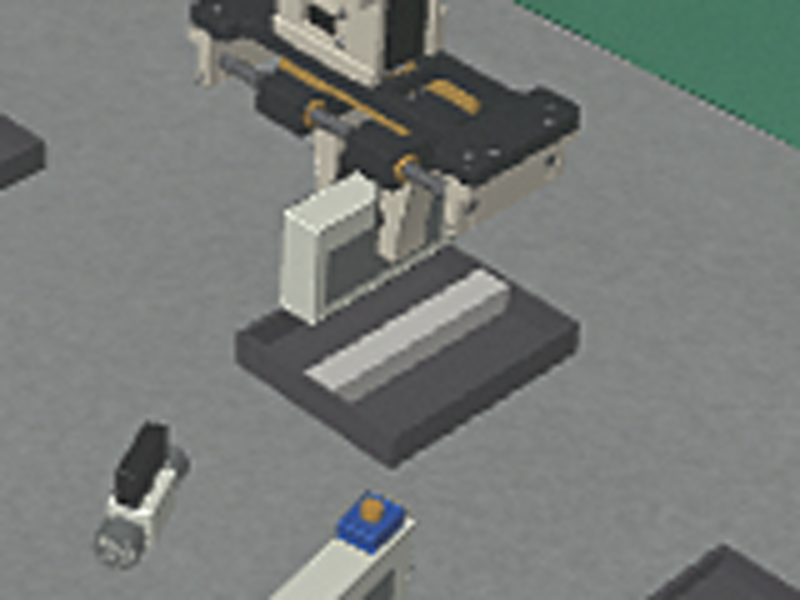

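The cartridge hangs over the left channel, its near bottom corner at crop (315,325), clear of the bar. Lowering it.

Call:
play_rows --commands '[[[0,0,0,-0.1,0,1.2,1.5],[0,0,0,-0.1,0,2.2,1.5],[0,0,0,-0.1,0,2.9,1.5],[0,0,0,-0.1,0,3.2,1.5],[0,0,0,-0.1,0,3.2,1.5],[0,0,0,-0.1,0,3.2,1.5],[0,0,0,-0.1,0,3.2,1.5]]]'

```text
clock: 6.48
tool_pos: [0.6392, 0.0153, 0.0297]
orientation: [-180.0, -0.0, -1.0]
force: [-0.4, -0.3, -1.2]
opening: 0.0237
gripper_force: 30.0
```

Call:
play_rows --commands '[[[0,0,0,0,0,0.1,1.5],[0,0,0,0,0,0.1,1.5],[0,0,0,0,0,0.1,4],[0,0,0,0,0,0.1,4],[0,0,0,0,0,0.1,4],[0,0,0,0,0,0.1,4],[0,0,0,0,0,0.1,4],[0,0,0,0,0,0.1,4]]]'

```text
clock: 7.15
tool_pos: [0.6389, 0.0153, 0.0284]
orientation: [180.0, 0.0, -1.0]
force: [-0.3, 0.2, 0.0]
opening: 0.0399
gripper_force: 0.0
```

Call:
play_rows --commands '[[[0,0,0,0,0,-2,4.5],[0,0,0,0,0,-5,5],[0,0,0,0,0,-9,6],[0,0,0,0,0,-12,7],[0,0,0,0,0,-13,7],[0,0,0,0,0,-13,7],[0,0,0,0,0,-13,7]]]'

```text
clock: 7.73
tool_pos: [0.6389, 0.0155, 0.1588]
orientation: [-180.0, -0.1, -1.0]
force: [-0.1, -0.2, -0.2]
opening: 0.0697
gripper_force: 0.0
```

```bash
python3 -c "
from h import *
legs((446,-141,160,7.6),(446,-141,25,7.6))"
```

```text
t 7.73 at [638.9  15.5 158.8] [-1.7995e+02 -7.0000e-02 -1.0300e+00] open 0.0697 gf 0.0
(446, -141, 160, 7.6) turn [-0.001 -0.001 -0.151] shift [-19.01  15.99  -0.15]
(446, -141, 25, 7.6) turn [0. 0. 0.] shift [-0.  -0.  13.5]
```

Call:
play_rows --commands '[[[0,0,-0.02,-2.5,2.1,0,7],[0,0,-0.06,-5.5,4.6,0,7],[0,0,-0.1,-8.5,7.1,0,7],[0,0,-0.15,-11.5,9.7,0,7],[0,0,-0.15,-14.5,12.2,0,7],[0,0,-0.15,-17,14.3,0,7],[0,0,-0.15,-19,16,0,7],[0,0,-0.15,-19,16,0,7]]]'

```text
clock: 8.4
tool_pos: [0.4409, -0.1432, 0.1568]
orientation: [-179.9, 0.2, 7.4]
force: [-0.5, 0.1, -0.5]
opening: 0.0697
gripper_force: 0.0
```

Call:
play_rows --commands '[[[0,0,0,0,0,1,7],[0,0,0,0,0,3,7],[0,0,0,0,0,4,7],[0,0,0,0,0,4,7],[0,0,0,0,0,4,7]]]'

```text
clock: 8.82
tool_pos: [0.4457, -0.141, 0.1169]
orientation: [-180.0, 0.2, 7.6]
force: [-0.1, -0.2, 0.6]
opening: 0.0701
gripper_force: 0.0
```

```bash
python3 -c "
from h import *
legs((446,-141,25,7.6))"
```

```text
t 8.82 at [ 445.7 -141.   116.9] [-180.      0.19    7.61] open 0.0701 gf 0.0
(446, -141, 25, 7.6) turn [-0.     0.003  0.   ] shift [0.06 0.   9.19]
```

Call:
play_rows --commands '[[[0,0,0,0,0,2,7],[0,0,0,0,0,4.5,7],[0,0,0,0,0,7,7],[0,0,0,0,0,8.7,7],[0,0,0,0,0,9.2,5],[0,0,0,0,0,9.2,2],[0,0,0,0,0,9.2,1.5],[0,0,0,0,0,9.2,1.5]]]'

```text
clock: 9.48
tool_pos: [0.4472, -0.1412, 0.0275]
orientation: [180.0, -0.1, 7.6]
force: [0.1, 0.2, 0.3]
opening: 0.0489
gripper_force: 0.0
```

Call:
play_rows --commands '[[[0,0,0,0,0,0,1.5],[0,0,0,0,0,0,1.5],[0,0,0,0,0,0,1.5],[0,0,0,0,0,0,1.5],[0,0,0,0,0,0,1.5],[0,0,0,0,0,0,1.5],[0,0,0,0,0,0,1.5],[0,0,0,0,0,0,1.5]]]'

```text
clock: 10.15
tool_pos: [0.4464, -0.1413, 0.027]
orientation: [180.0, -0.0, 7.6]
force: [-1.6, 1.4, 6.0]
opening: 0.024
gripper_force: 29.8
```

Call:
play_rows --commands '[[[0,0,0,0,0,-3,1.5],[0,0,0,0,0,-6,1.5],[0,0,0,0,0,-9,1.5],[0,0,0,0,0,-12,1.5],[0,0,0,0,0,-13.5,1.5],[0,0,0,0,0,-13.5,1.5],[0,0,0,0,0,-13.5,1.5],[0,0,0,0,0,-13.5,1.5]]]'

```text
clock: 10.82
tool_pos: [0.4452, -0.1412, 0.1605]
orientation: [-180.0, 0.1, 7.6]
force: [0.0, 0.6, -1.9]
opening: 0.024
gripper_force: 29.8
```

```bash
python3 -c "
from h import *
legs((639,-46,160,-1),(639,-46,29.5,-1))"
```

```text
t 10.82 at [ 445.2 -141.2  160.5] [-1.7997e+02  7.0000e-02  7.5500e+00] open 0.024 gf 29.8
(639, -46, 160, -1) turn [-0.     0.001  0.149] shift [20.46 -6.89  0.03]
(639, -46, 29.5, -1) turn [0. 0. 0.] shift [ 0.   -0.   13.05]
```

Call:
play_rows --commands '[[[0,0,0.03,3,-1,0,1.5],[0,0,0.06,6,-2,0,1.5],[0,0,0.1,9.5,-3.2,0,1.5],[0,0,0.15,13,-4.4,0,1.5],[0,0,0.15,16.5,-5.6,0,1.5],[0,0,0.15,19.5,-6.6,0,1.5],[0,0,0.15,20.5,-6.9,0,1.5],[0,0,0.15,20.5,-6.9,0,1.5]]]'

```text
clock: 11.48
tool_pos: [0.6412, -0.0448, 0.1582]
orientation: [179.9, 0.2, -1.0]
force: [0.1, 0.1, -1.2]
opening: 0.0241
gripper_force: 29.8
```

Call:
play_rows --commands '[[[0,0,0,0,0,1,1.5],[0,0,0,0,0,4,1.5],[0,0,0,0,0,7,1.5],[0,0,0,0,0,9,1.5],[0,0,0,0,0,9,1.5],[0,0,0,0,0,9,1.5],[0,0,0,0,0,9,1.5]]]'

```text
clock: 12.07
tool_pos: [0.6403, -0.0463, 0.0725]
orientation: [180.0, -0.1, -1.0]
force: [0.2, 0.1, 0.5]
opening: 0.0241
gripper_force: 29.8
```

```bash
python3 -c "
from h import *
legs((639,-46,31,-1))"
```

```text
t 12.07 at [640.3 -46.3  72.5] [ 1.7999e+02 -6.0000e-02 -1.0200e+00] open 0.0241 gf 29.8
(639, -46, 31, -1) turn [ 0.    -0.001 -0.   ] shift [-0.14 -0.03  4.15]
```

Call:
play_rows --commands '[[[0,0,0,-0.1,0,1.5,1.5],[0,0,0,-0.1,0,2.8,1.5],[0,0,0,-0.1,0,3.6,1.5],[0,0,0,-0.1,0,3.9,1.5],[0,0,0,-0.1,0,3.9,1.5],[0,0,0,-0.1,0,3.9,1.5],[0,0,0,-0.1,0,3.9,1.5]]]'

```text
clock: 12.65
tool_pos: [0.6399, -0.0458, 0.0335]
orientation: [-180.0, -0.1, -1.0]
force: [0.4, 0.5, -0.9]
opening: 0.024
gripper_force: 29.8
```

Call:
play_rows --commands '[[[0,0,0,0,0,0.1,1.5],[0,0,0,0,0,0.1,1.5],[0,0,0,0,0,0.1,4],[0,0,0,0,0,0.1,4],[0,0,0,0,0,0.1,4],[0,0,0,0,0,0.1,4],[0,0,0,0,0,0.1,4],[0,0,0,0,0,0.1,4]]]'

```text
clock: 13.32
tool_pos: [0.6392, -0.0459, 0.0314]
orientation: [180.0, -0.0, -1.0]
force: [-0.2, -0.2, 0.3]
opening: 0.0398
gripper_force: 0.0
```

Call:
play_rows --commands '[[[0,0,0,0,0,-2,4],[0,0,0,0,0,-5,4],[0,0,0,0,0,-9,4],[0,0,0,0,0,-12,4],[0,0,0,0,0,-13,4],[0,0,0,0,0,-13,4],[0,0,0,0,0,-13,4]]]'

```text
clock: 13.9
tool_pos: [0.6392, -0.0457, 0.1618]
orientation: [-180.0, -0.1, -1.0]
force: [0.3, 0.6, -1.1]
opening: 0.04
gripper_force: 0.0
```

```bash
python3 -c "
from h import *
legs((455,-13,160,25),(455,-13,28,25))
p=ctrl.snapshot('side');a=p['color'][150:270,280:440];cv2.imwrite('pics/g4.png',cv2.cvtColor(cv2.resize(a,None,fx=5,fy=5,interpolation=cv2.INTER_CUBIC),cv2.COLOR_RGB2BGR))"
```

```text
t 13.9 at [639.2 -45.7 161.8] [-1.7996e+02 -7.0000e-02 -1.0300e+00] open 0.04 gf 0.0
(455, -13, 160, 25) turn [-0.    -0.001 -0.454] shift [-18.48  -2.94   0.16]
(455, -13, 28, 25) turn [0. 0. 0.] shift [ 0.  -0.  13.2]
```

View pics/g4.png

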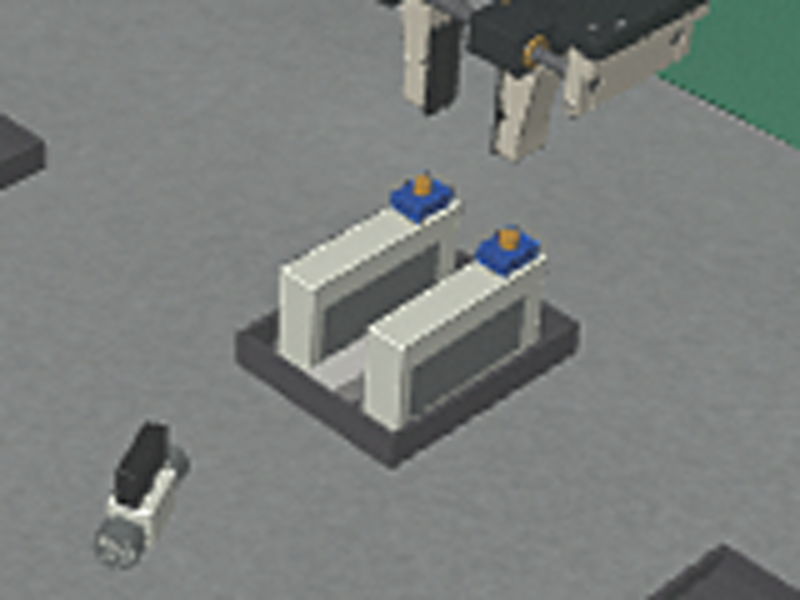

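Both cartridges stand upright in their channels, with nipples at crop (424,185) and (510,238). The valve is next.

Call:
play_rows --commands '[[[0,0,-0.05,-2.5,-0.4,0,4],[0,0,-0.11,-5,-0.8,0,4],[0,0,-0.18,-8,-1.3,0,4],[0,0,-0.26,-11,-1.8,0,4],[0,0,-0.34,-14,-2.2,0,4],[0,0,-0.42,-17,-2.7,0,4],[0,0,-0.454,-18.5,-2.9,0,4],[0,0,-0.454,-18.5,-2.9,0,4]]]'

```text
clock: 14.62
tool_pos: [0.4508, -0.0139, 0.1601]
orientation: [-179.9, 0.2, 25.1]
force: [0.0, -0.3, -0.5]
opening: 0.0398
gripper_force: 0.0
```

Call:
play_rows --commands '[[[0,0,0,0,0,2,4],[0,0,0,0,0,5,4],[0,0,0,0,0,6,4],[0,0,0,0,0,6,4],[0,0,0,0,0,6,4],[0,0,0,0,0,6,4]]]'

```text
clock: 15.12
tool_pos: [0.4553, -0.0136, 0.1016]
orientation: [180.0, 0.0, 25.0]
force: [0.5, -0.4, 0.2]
opening: 0.04
gripper_force: 0.0
```

```bash
python3 -c "
from h import *
legs((455,-13,28,25))
p=ctrl.snapshot('side');a=p['color'][180:300,240:400];cv2.imwrite('pics/g5.png',cv2.cvtColor(cv2.resize(a,None,fx=5,fy=5,interpolation=cv2.INTER_CUBIC),cv2.COLOR_RGB2BGR))"
```

```text
t 15.12 at [455.3 -13.6 101.6] [1.7998e+02 1.0000e-02 2.4990e+01] open 0.04 gf 0.0
(455, -13, 28, 25) turn [ 0.  0. -0.] shift [-0.   -0.07  7.36]
```

View pics/g5.png

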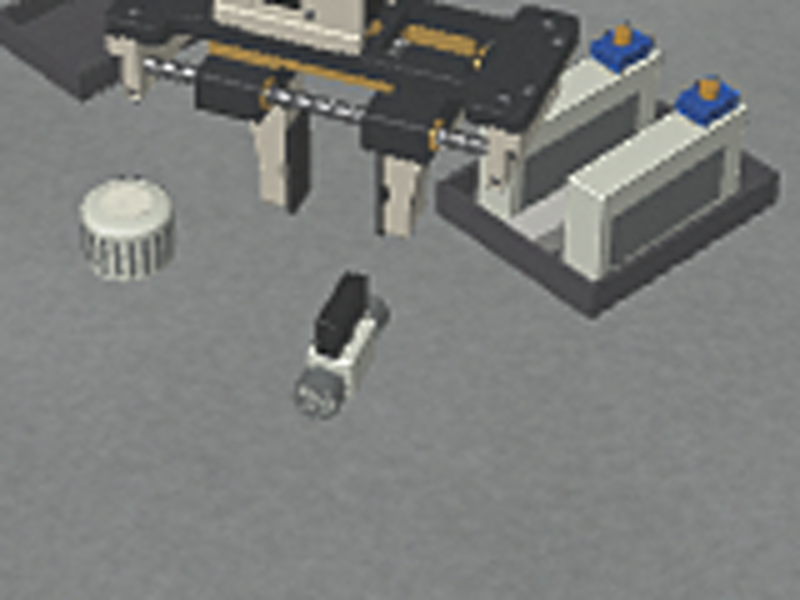

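The fingers straddle the wing's line (wing at crop (343,312)), and the rack is clear of the gripper. Descending and closing.

Call:
play_rows --commands '[[[0,0,0,0,-0.05,2,4],[0,0,0,0,-0.05,4,4],[0,0,0,0,-0.05,6,4],[0,0,0,0,-0.05,7,4],[0,0,0,0,-0.05,7.2,4],[0,0,0,0,-0.05,7.2,3],[0,0,0,0,-0.05,7.2,0.5],[0,0,0,0,-0.05,7.2,0.5]]]'

```text
clock: 15.83
tool_pos: [0.4554, -0.0128, 0.0305]
orientation: [180.0, -0.1, 25.0]
force: [-0.2, 0.1, -0.3]
opening: 0.0254
gripper_force: 0.0
```

Call:
play_rows --commands '[[[0,0,0,0,0,0,0.5],[0,0,0,0,0,0,0.5],[0,0,0,0,0,0,0.5],[0,0,0,0,0,0,0.5],[0,0,0,0,0,0,0.5],[0,0,0,0,0,0,0.5],[0,0,0,0,0,0,0.5]]]'

```text
clock: 16.42
tool_pos: [0.455, -0.0129, 0.03]
orientation: [180.0, -0.1, 25.0]
force: [-1.0, 0.7, 6.2]
opening: 0.0115
gripper_force: 30.0
```

Call:
play_rows --commands '[[[0,0,0,0,0,-2,0.5],[0,0,0,0,0,-4,0.5],[0,0,0,0,0,-7,0.5],[0,0,0,0,0,-10,0.5],[0,0,0,0,0,-11,0.5],[0,0,0,0,0,-11,0.5],[0,0,0,0,0,-11,0.5],[0,0,0,0,0,-11,0.5]]]'

```text
clock: 17.08
tool_pos: [0.4537, -0.0133, 0.1386]
orientation: [-180.0, 0.1, 25.0]
force: [-0.0, 0.1, -0.1]
opening: 0.0116
gripper_force: 30.0
```

```bash
python3 -c "
from h import *
legs((558,278,140,0),(558,278,34,0))
p=ctrl.snapshot('side');a=p['color'][160:280,240:400];cv2.imwrite('pics/g6.png',cv2.cvtColor(cv2.resize(a,None,fx=4,fy=4,interpolation=cv2.INTER_CUBIC),cv2.COLOR_RGB2BGR))"
```

```text
t 17.08 at [453.7 -13.3 138.6] [-1.7998e+02  7.0000e-02  2.4980e+01] open 0.0116 gf 30.0
(558, 278, 140, 0) turn [-0.     0.001  0.436] shift [ 21.76 -22.    -0.16]
(558, 278, 34, 0) turn [0. 0. 0.] shift [ 0.  -0.  10.6]
```

View pics/g6.png

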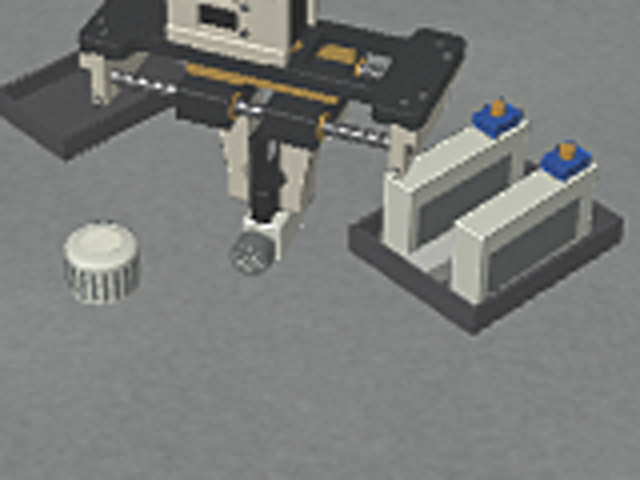

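The valve is held level by the wing (collar at crop (252,252)). Now to the valve tray.

Call:
play_rows --commands '[[[0,0,0.05,2.2,-2.2,0,0.5],[0,0,0.11,5,-5,0,0.5],[0,0,0.18,7.8,-7.9,0,0.5],[0,0,0.25,10.6,-10.7,0,0.5],[0,0,0.32,13.4,-13.6,0,0.5],[0,0,0.39,16.2,-16.4,0,0.5],[0,0,0.436,19,-19.2,0,0.5],[0,0,0.436,21.8,-22,0,0.5]]]'

```text
clock: 17.8
tool_pos: [0.5589, 0.2798, 0.1375]
orientation: [179.9, 0.1, -0.2]
force: [1.1, -0.2, 0.4]
opening: 0.0114
gripper_force: 30.0
```

Call:
play_rows --commands '[[[0,0,0,0,0,0,0.5],[0,0,0,0,0,2,0.5],[0,0,0,0,0,5,0.5],[0,0,0,0,0,7,0.5],[0,0,0,0,0,7,0.5],[0,0,0,0,0,7,0.5],[0,0,0,0,0,7,0.5]]]'

```text
clock: 18.38
tool_pos: [0.5596, 0.2785, 0.0698]
orientation: [180.0, -0.0, 0.0]
force: [-0.3, 0.3, -0.4]
opening: 0.0115
gripper_force: 30.0
```

```bash
python3 -c "
from h import *
legs((558,278,34,0))"
```

```text
t 18.38 at [559.6 278.5  69.8] [ 1.7998e+02 -2.0000e-02  3.0000e-02] open 0.0115 gf 30.0
(558, 278, 34, 0) turn [ 0.    -0.     0.001] shift [-0.17  0.05  3.58]
```

Call:
play_rows --commands '[[[0,0,0,-0.15,0,1.3,0.5],[0,0,0,-0.15,0,2.5,0.5],[0,0,0,-0.15,0,3.2,0.5],[0,0,0,-0.15,0,3.45,0.5],[0,0,0,-0.15,0,3.45,0.5],[0,0,0,-0.15,0,3.45,0.5],[0,0,0,-0.15,0,3.45,0.5]]]'

```text
clock: 18.97
tool_pos: [0.558, 0.2786, 0.0355]
orientation: [-180.0, -0.0, 0.0]
force: [-0.1, 0.7, -0.6]
opening: 0.0114
gripper_force: 30.0
```

Call:
play_rows --commands '[[[0,0,0,0,0,0.1,0.5],[0,0,0,0,0,0.1,0.5],[0,0,0,0,0,0.1,3],[0,0,0,0,0,0.1,3],[0,0,0,0,0,0.1,3],[0,0,0,0,0,0.1,3],[0,0,0,0,0,0.1,3],[0,0,0,0,0,0.1,3]]]'

```text
clock: 19.63
tool_pos: [0.5577, 0.2784, 0.0339]
orientation: [-180.0, -0.0, 0.0]
force: [-0.4, -0.1, -1.1]
opening: 0.0297
gripper_force: 0.0
```

Call:
play_rows --commands '[[[0,0,0,0,0,-2,3],[0,0,0,0,0,-5,4],[0,0,0,0,0,-8,6],[0,0,0,0,0,-11,6.8],[0,0,0,0,0,-11,6.8],[0,0,0,0,0,-11,6.8],[0,0,0,0,0,-11,6.8]]]'

```text
clock: 20.22
tool_pos: [0.5573, 0.2783, 0.1437]
orientation: [-180.0, 0.0, -0.0]
force: [-0.4, -0.1, -0.4]
opening: 0.0644
gripper_force: 0.0
```

```bash
python3 -c "
from h import *
legs((438,125,140,-60),(438,125,14,-60))
p=ctrl.snapshot('side');a=p['color'][130:240,200:340];cv2.imwrite('pics/g7.png',cv2.cvtColor(cv2.resize(a,None,fx=4,fy=4,interpolation=cv2.INTER_CUBIC),cv2.COLOR_RGB2BGR))"
```

```text
t 20.22 at [557.3 278.3 143.7] [-1.7998e+02  2.0000e-02 -0.0000e+00] open 0.0644 gf 0.0
(438, 125, 140, -60) turn [-0.     0.     1.047] shift [-11.93  15.33   0.37]
(438, 125, 14, -60) turn [0. 0. 0.] shift [ 0.  -0.  12.6]
```

View pics/g7.png

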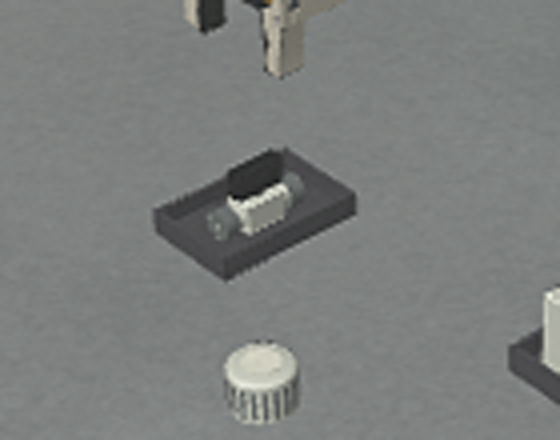

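The valve lies handle up inside its tray (crop (257,200)). Left cap next.

Call:
play_rows --commands '[[[0,0,0.12,-1.5,1.9,0,7.5],[0,0,0.24,-3.2,4.1,0,7.5],[0,0,0.36,-5,6.4,0,7.5],[0,0,0.48,-6.8,8.7,0,7.5],[0,0,0.6,-8.6,11,0,7.5],[0,0,0.72,-10.4,13.3,0,7.5],[0,0,0.84,-11.9,15.3,0,7.5],[0,0,0.96,-11.9,15.3,0,7.5]]]'

```text
clock: 20.93
tool_pos: [0.4347, 0.1216, 0.1425]
orientation: [179.8, 0.0, -55.4]
force: [-0.0, -0.8, 0.2]
opening: 0.0749
gripper_force: 0.0
```

Call:
play_rows --commands '[[[0,0,0,0,0,2,7.5],[0,0,0,0,0,5,7.5],[0,0,0,0,0,7,7.5],[0,0,0,0,0,7,7.5],[0,0,0,0,0,7,7.5],[0,0,0,0,0,7,7.5]]]'

```text
clock: 21.43
tool_pos: [0.439, 0.1255, 0.0743]
orientation: [180.0, -0.0, -55.0]
force: [-0.5, 1.4, 0.0]
opening: 0.0755
gripper_force: 0.0
```

```bash
python3 -c "
from h import *
legs((438,125,14,-55))"
```

```text
t 21.43 at [439.  125.5  74.3] [ 1.7998e+02 -2.0000e-02 -5.4970e+01] open 0.0755 gf 0.0
(438, 125, 14, -55) turn [ 0.    -0.     0.001] shift [-0.02  0.11  6.03]
```

Call:
play_rows --commands '[[[0,0,0,0,0.1,1.5,7.5],[0,0,0,0,0.1,3,7.5],[0,0,0,0,0.1,4.5,7.5],[0,0,0,0,0.1,5.5,7.5],[0,0,0,0,0.1,5.9,7.5],[0,0,0,0,0.1,5.9,5],[0,0,0,0,0.1,5.9,4],[0,0,0,0,0.1,5.9,4]]]'

```text
clock: 22.1
tool_pos: [0.4386, 0.1253, 0.0159]
orientation: [-179.9, 0.0, -55.0]
force: [-0.2, 1.3, -0.4]
opening: 0.0604
gripper_force: 0.0
```

Call:
play_rows --commands '[[[0,0,0,0,0,0,3.8],[0,0,0,0,0,0,3.8],[0,0,0,0,0,0,3.8],[0,0,0,0,0,0,3.8],[0,0,0,0,0,0,3.8],[0,0,0,0,0,0,3.8]]]'

```text
clock: 22.6
tool_pos: [0.4383, 0.1251, 0.0156]
orientation: [-179.9, -0.0, -55.0]
force: [-0.7, 0.5, 6.9]
opening: 0.045
gripper_force: 30.0
```

Call:
play_rows --commands '[[[0,0,0,0,0,-2,3.8],[0,0,0,0,0,-5,3.8],[0,0,0,0,0,-9,3.8],[0,0,0,0,0,-13,3.8],[0,0,0,0,0,-14,3.8],[0,0,0,0,0,-14,3.8],[0,0,0,0,0,-14,3.8],[0,0,0,0,0,-14,3.8]]]'

```text
clock: 23.27
tool_pos: [0.4371, 0.1244, 0.154]
orientation: [179.9, 0.0, -55.0]
force: [0.4, 0.1, -1.0]
opening: 0.0452
gripper_force: 30.0
```

```bash
python3 -c "
from h import *
legs((593,-262,155,-70),(593,-262,18,-70))"
```

```text
t 23.27 at [437.1 124.4 154. ] [ 1.7992e+02  2.0000e-02 -5.5010e+01] open 0.0452 gf 30.0
(593, -262, 155, -70) turn [0.001 0.    0.262] shift [40.59  9.38 -0.1 ]
(593, -262, 18, -70) turn [0. 0. 0.] shift [ 0.  -0.  13.7]
```

Call:
play_rows --commands '[[[0,0,0.03,2,0.5,0,3.8],[0,0,0.07,5,1.2,0,3.8],[0,0,0.12,8.5,2,0,3.8],[0,0,0.17,12.2,2.8,0,3.8],[0,0,0.22,16,3.7,0,3.8],[0,0,0.26,20,4.6,0,3.8],[0,0,0.26,24,5.5,0,3.8],[0,0,0.26,27.5,6.4,0,3.8]]]'

```text
clock: 23.93
tool_pos: [0.5429, -0.1395, 0.1528]
orientation: [179.8, 0.1, -69.9]
force: [0.7, 1.5, -0.1]
opening: 0.0447
gripper_force: 30.0
```

```bash
python3 -c "
from h import *
legs((593,-262,155,-70))"
```

```text
t 23.93 at [ 542.9 -139.5  152.8] [ 1.7981e+02  5.0000e-02 -6.9920e+01] open 0.0447 gf 30.0
(593, -262, 155, -70) turn [0.003 0.001 0.001] shift [13.22 -0.5  -0.24]
```

Call:
play_rows --commands '[[[0,0,0,4,-0.2,0,3.8],[0,0,0,8,-0.4,0,3.8],[0,0,0,11,-0.5,0,3.8],[0,0,0,13,-0.5,1,3.8],[0,0,0,13,-0.5,4,3.8],[0,0,0,13,-0.5,7,3.8],[0,0,0,13,-0.5,8,3.8],[0,0,0,13,-0.5,8,3.8]]]'

```text
clock: 24.6
tool_pos: [0.5894, -0.2571, 0.07]
orientation: [179.6, 0.3, -69.9]
force: [-0.2, 0.9, -0.1]
opening: 0.0449
gripper_force: 30.0
```

Call:
play_rows --commands '[[[0,0,0,0,0,0,3.8],[0,0,0,0,0,0,3.8],[0,0,0,0,0,0,3.8]]]'

```text
clock: 24.85
tool_pos: [0.5938, -0.2574, 0.0768]
orientation: [-179.9, -0.1, -69.8]
force: [-0.2, -1.0, 0.1]
opening: 0.0451
gripper_force: 30.0
```

```bash
python3 -c "
from h import *
legs((593,-262,19.6,-70))"
```

```text
t 24.85 at [ 593.8 -257.4   76.8] [-1.7986e+02 -9.0000e-02 -6.9840e+01] open 0.0451 gf 30.0
(593, -262, 19.6, -70) turn [-0.002 -0.002  0.003] shift [0.39 0.25 5.72]
```

Call:
play_rows --commands '[[[0,0,0,0.4,0.2,1.5,3.8],[0,0,0,0.4,0.2,3,3.8],[0,0,0,0.4,0.2,4.5,3.8],[0,0,0,0.4,0.2,5.2,3.8],[0,0,0,0.4,0.2,5.4,3.8],[0,0,0,0.4,0.2,5.4,3.8],[0,0,0,0.4,0.2,5.4,3.8],[0,0,0,0.4,0.2,5.4,3.8]]]'

```text
clock: 25.52
tool_pos: [0.5929, -0.2621, 0.0222]
orientation: [-179.9, -0.1, -69.9]
force: [-0.8, 0.0, -0.4]
opening: 0.0449
gripper_force: 30.0
```

Call:
play_rows --commands '[[[0,0,0,0,0,0.25,3.8],[0,0,0,0,0,0.25,3.8],[0,0,0,0,0,0.25,3.8],[0,0,0,0,0,0.25,6.5],[0,0,0,0,0,0.25,6.5],[0,0,0,0,0,0.25,6.5],[0,0,0,0,0,0.25,6.5],[0,0,0,0,0,0.25,6.5]]]'

```text
clock: 26.18
tool_pos: [0.5919, -0.262, 0.0182]
orientation: [180.0, 0.0, -69.9]
force: [-0.3, -0.9, -0.2]
opening: 0.0646
gripper_force: 0.0
```

Call:
play_rows --commands '[[[0,0,0,0,0,-2,6.5],[0,0,0,0,0,-5,7],[0,0,0,0,0,-9,7.5],[0,0,0,0,0,-12,7.5],[0,0,0,0,0,-12,7.5],[0,0,0,0,0,-12,7.5],[0,0,0,0,0,-12,7.5]]]'

```text
clock: 26.77
tool_pos: [0.5916, -0.2618, 0.1381]
orientation: [180.0, 0.0, -69.9]
force: [-0.7, 0.3, -0.8]
opening: 0.0749
gripper_force: 0.0
```

```bash
python3 -c "
from h import *
legs((396,-253,140,-80),(396,-253,15,-80))"
```

```text
t 26.77 at [ 591.6 -261.8  138.1] [ 1.7999e+02  3.0000e-02 -6.9910e+01] open 0.0749 gf 0.0
(396, -253, 140, -80) turn [0.    0.001 0.176] shift [-7.54 18.07 -0.19]
(396, -253, 15, -80) turn [0. 0. 0.] shift [ 0.  -0.  12.5]
```

Call:
play_rows --commands '[[[0,0,0.03,-1,2.4,0,7.5],[0,0,0.06,-2.2,5.3,0,7.5],[0,0,0.1,-3.5,8.4,0,7.5],[0,0,0.14,-4.8,11.5,0,7.5],[0,0,0.176,-6.1,14.6,0,7.5],[0,0,0.176,-7.5,18.1,0,7.5],[0,0,0.176,-7.5,18.1,0,7.5],[0,0,0.176,-7.5,18.1,0,7.5]]]'

```text
clock: 27.43
tool_pos: [0.3938, -0.2535, 0.1376]
orientation: [179.9, 0.1, -80.0]
force: [0.5, -1.0, -0.3]
opening: 0.0751
gripper_force: 0.0
```

Call:
play_rows --commands '[[[0,0,0,0,0,2,7.5],[0,0,0,0,0,5,7.5],[0,0,0,0,0,7,7.5],[0,0,0,0,0,7,7.5],[0,0,0,0,0,7,7.5],[0,0,0,0,0,7,7.5]]]'

```text
clock: 27.93
tool_pos: [0.3972, -0.254, 0.0688]
orientation: [180.0, -0.0, -79.9]
force: [0.1, 0.3, 0.3]
opening: 0.075
gripper_force: 0.0
```

```bash
python3 -c "
from h import *
legs((396,-253,15,-80))"
```

```text
t 27.93 at [ 397.2 -254.    68.8] [ 1.7998e+02 -2.0000e-02 -7.9940e+01] open 0.075 gf 0.0
(396, -253, 15, -80) turn [ 0.    -0.     0.001] shift [-0.12  0.1   5.38]
```

Call:
play_rows --commands '[[[0,0,0,-0.1,0.1,1.5,7.5],[0,0,0,-0.1,0.1,3,7.5],[0,0,0,-0.1,0.1,4.3,7.5],[0,0,0,-0.1,0.1,5.1,7.5],[0,0,0,-0.1,0.1,5.3,7.5],[0,0,0,-0.1,0.1,5.3,5],[0,0,0,-0.1,0.1,5.3,4],[0,0,0,-0.1,0.1,5.3,4]]]'

```text
clock: 28.6
tool_pos: [0.3959, -0.2531, 0.0163]
orientation: [-179.9, -0.0, -80.0]
force: [0.2, 0.2, 0.3]
opening: 0.0603
gripper_force: 0.0
```

Call:
play_rows --commands '[[[0,0,0,0,0,0,3.8],[0,0,0,0,0,0,3.8],[0,0,0,0,0,0,3.8],[0,0,0,0,0,0,3.8],[0,0,0,0,0,0,3.8],[0,0,0,0,0,0,3.8]]]'

```text
clock: 29.1
tool_pos: [0.3956, -0.253, 0.0159]
orientation: [-180.0, -0.0, -80.0]
force: [-0.4, 2.1, 7.0]
opening: 0.045
gripper_force: 30.0
```

Call:
play_rows --commands '[[[0,0,0,0,0,-2,3.8],[0,0,0,0,0,-5,3.8],[0,0,0,0,0,-9,3.8],[0,0,0,0,0,-12,3.8],[0,0,0,0,0,-12,3.8],[0,0,0,0,0,-12,3.8],[0,0,0,0,0,-12,3.8],[0,0,0,0,0,-12,3.8]]]'

```text
clock: 29.77
tool_pos: [0.3942, -0.2527, 0.1343]
orientation: [179.9, 0.1, -80.0]
force: [0.0, -0.9, -1.4]
opening: 0.0451
gripper_force: 30.0
```

```bash
python3 -c "
from h import *
legs((593,-342,135,-80),(593,-342,19,-80))"
```

```text
t 29.77 at [ 394.2 -252.7  134.3] [ 1.7989e+02  6.0000e-02 -7.9990e+01] open 0.0451 gf 30.0
(593, -342, 135, -80) turn [0.002 0.001 0.   ] shift [ 12.25 -18.02  -0.12]
(593, -342, 19, -80) turn [0. 0. 0.] shift [ 0.  -0.  11.6]
```

Call:
play_rows --commands '[[[0,0,0,1.5,-2.2,0,3.8],[0,0,0,3.5,-5.1,0,3.8],[0,0,0,5.5,-8.1,0,3.8],[0,0,0,7.5,-11,0,3.8],[0,0,0,9.5,-14,0,3.8],[0,0,0,11.3,-16.6,0,3.8],[0,0,0,12.2,-18,0,3.8],[0,0,0,12.2,-18,0,3.8]]]'

```text
clock: 30.43
tool_pos: [0.5955, -0.3428, 0.1318]
orientation: [179.8, 0.1, -80.0]
force: [0.6, -0.3, 0.2]
opening: 0.0449
gripper_force: 30.0
```

Call:
play_rows --commands '[[[0,0,0,0,0,2,3.8],[0,0,0,0,0,5,3.8],[0,0,0,0,0,7,3.8],[0,0,0,0,0,7,3.8],[0,0,0,0,0,7,3.8],[0,0,0,0,0,7,3.8]]]'

```text
clock: 30.93
tool_pos: [0.5939, -0.342, 0.066]
orientation: [180.0, -0.0, -79.9]
force: [1.3, 0.3, 1.2]
opening: 0.0449
gripper_force: 30.0
```

```bash
python3 -c "
from h import *
legs((593,-342,19.9,-80))"
```

```text
t 30.93 at [ 593.9 -342.    66. ] [ 1.7999e+02 -3.0000e-02 -7.9950e+01] open 0.0449 gf 30.0
(593, -342, 19.9, -80) turn [ 0.    -0.     0.001] shift [-0.01  0.09  4.61]
```

Call:
play_rows --commands '[[[0,0,0,0,0,1.5,3.8],[0,0,0,0,0,3,3.8],[0,0,0,0,0,4,3.8],[0,0,0,0,0,4.4,3.8],[0,0,0,0,0,4.4,3.8],[0,0,0,0,0,4.4,3.8],[0,0,0,0,0,4.4,3.8]]]'

```text
clock: 31.52
tool_pos: [0.5944, -0.342, 0.0225]
orientation: [-179.9, -0.0, -80.0]
force: [0.3, 0.4, 0.1]
opening: 0.0444
gripper_force: 30.0
```

Call:
play_rows --commands '[[[0,0,0,0,0,0.15,3.8],[0,0,0,0,0,0.15,3.8],[0,0,0,0,0,0.15,3.8],[0,0,0,0,0,0.15,6.2],[0,0,0,0,0,0.15,6.2],[0,0,0,0,0,0.15,6.2],[0,0,0,0,0,0.15,6.2],[0,0,0,0,0,0.15,6.2]]]'

```text
clock: 32.18
tool_pos: [0.5937, -0.3418, 0.0199]
orientation: [180.0, -0.0, -80.0]
force: [1.1, -1.0, -0.1]
opening: 0.0617
gripper_force: 0.0
```

Call:
play_rows --commands '[[[0,0,0,0,0,-2,6.2],[0,0,0,0,0,-5,6.2],[0,0,0,0,0,-9,6.2],[0,0,0,0,0,-13,6.2],[0,0,0,0,0,-16,6.2],[0,0,0,0,0,-16,6.2],[0,0,0,0,0,-16,6.2]]]'

```text
clock: 32.77
tool_pos: [0.5949, -0.3421, 0.183]
orientation: [-179.7, -0.1, -80.0]
force: [-0.1, 1.1, -0.7]
opening: 0.0621
gripper_force: 0.0
```

Call:
play_rows --commands '[[[0,0,0,-2,4,0,6.2],[0,0,0,-5,8,0,6.2],[0,0,0,-8,11,0,6.2],[0,0,0,-11,14,0,6.2],[0,0,0,-14,16,0,6.2],[0,0,0,-14,16,0,6.2],[0,0,0,-14,16,0,6.2],[0,0,0,-14,16,0,6.2]]]'

```text
clock: 33.43
tool_pos: [0.4114, -0.2314, 0.1799]
orientation: [-180.0, -0.0, -79.9]
force: [0.5, -0.2, -0.4]
opening: 0.0619
gripper_force: 0.0
```

```bash
python3 -c "
from h import *
legs()
p=ctrl.snapshot('side');a=p['color'][120:360,160:490];cv2.imwrite('pics/g8.png',cv2.cvtColor(cv2.resize(a,None,fx=2.4,fy=2.4,interpolation=cv2.INTER_CUBIC),cv2.COLOR_RGB2BGR))
p=ctrl.snapshot('top');a=p['color'][150:340,180:510];cv2.imwrite('pics/g9.png',cv2.cvtColor(cv2.resize(a,None,fx=2.4,fy=2.4,interpolation=cv2.INTER_CUBIC),cv2.COLOR_RGB2BGR))"
```

```text
t 33.43 at [ 411.4 -231.4  179.9] [-179.99   -0.    -79.91] open 0.0619 gf 0.0
```

View pics/g8.png

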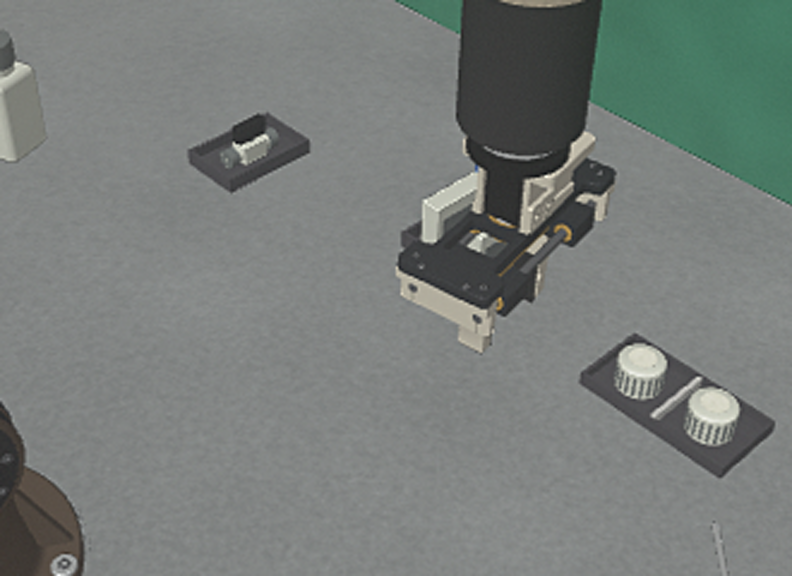

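View pics/g9.png

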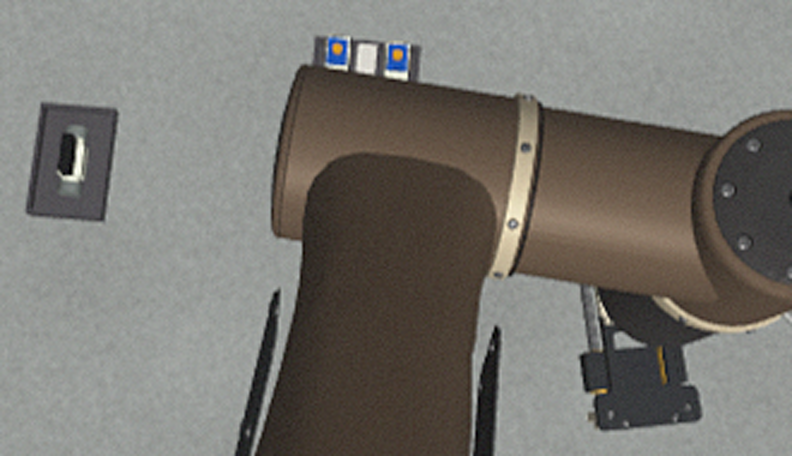

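Both caps sit in their pockets (crop (641,372) and (712,415)), the valve is in its tray, and both cartridges are in the rack. The gripper is clear, so I'm handing the job in.

```bash
python3 -c "
from plant import ctrl
print(ctrl.close_job())"
```

```text
the job is handed in; nothing more can be done
None
```

I handed the job in at about 33 s of the 120 s: both cartridges, both caps and the valve are in their trays and released, the bottle and screwdriver were never touched, and no verdict came back.

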